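# Change over the trays of two driver sets on a drone repair bench

## Task

Change over the driver sets: first push the open socket tray (blue lip) fully home into its sleeve, then hook a fingertip behind the orange lip of the bit tray and draw that tray all the way out to its stop. Work with the fingertips only, never pinching a lip between the fingers, and leave the motors, tools and other things on the bench where they are.

Things in the scene. Friction and masses are not known exactly. Their poses are not given: they have to be found in the camera images.
- sockets_case: dark grey flat sleeve of the socket set (blue lip), fixed to the bench: 170 mm long, 90 mm wide, 42 mm high, open at the front. Origin on the work surface under the middle of its front face; +x runs back along the sleeve, -x is the way its tray comes out, roughly towards the robot; yaw within 0.3 rad. Either sleeve may stand on the left
- sockets_tray (a joint): how far the socket tray (blue lip) is drawn out of its sleeve, m: 0 fully home, 0.100 fully out at its stop. It slides with about 2 N of friction and stays where it is left. Starts 50 to 90 mm out. The tray is 78 mm wide; with the tray home the lip's inner face stands 52 mm in front of the sleeve
- sockets_lip_front (a point): Outer face of the blue lip of the socket tray; moves with the tray. The lip is an upright wall across the tray's front, 78 mm wide, 10 mm thick, its top 38 mm and foot 4 mm above the work surface. Point: middle of the top edge of its outer face (away from the sleeve). +x points into the sleeve, y along the lip, z up
- sockets_lip_back (a point): Inner face of the blue lip of the socket tray; moves with the tray. Point: middle of the top edge of its inner face, behind which a fingertip can hook. Behind it lies an open finger well, floor 12 mm above the work surface, no side walls; 56 mm behind it the tray's rack begins (up to 30 mm above the work surface). +x points into the sleeve, y along the lip, z up
- bits_case: dark grey flat sleeve of the bit set (orange lip), fixed to the bench: 170 mm long, 90 mm wide, 42 mm high, open at the front. Origin on the work surface under the middle of its front face; +x runs back along the sleeve, -x is the way its tray comes out, roughly towards the robot; yaw within 0.3 rad. Either sleeve may stand on the left
- bits_tray (a joint): how far the bit tray (orange lip) is drawn out of its sleeve, m: 0 fully home, 0.100 fully out at its stop. It slides with about 2 N of friction and stays where it is left. Starts 0 to 20 mm out. The tray is 78 mm wide; with the tray home the lip's inner face stands 52 mm in front of the sleeve
- bits_lip_front (a point): Outer face of the orange lip of the bit tray; moves with the tray. The lip is an upright wall across the tray's front, 78 mm wide, 10 mm thick, its top 38 mm and foot 4 mm above the work surface. Point: middle of the top edge of its outer face (away from the sleeve). +x points into the sleeve, y along the lip, z up
- bits_lip_back (a point): Inner face of the orange lip of the bit tray; moves with the tray. Point: middle of the top edge of its inner face, behind which a fingertip can hook. Behind it lies an open finger well, floor 12 mm above the work surface, no side walls; 56 mm behind it the tray's rack begins (up to 30 mm above the work surface). +x points into the sleeve, y along the lip, z up
- motor_a: small black brushless motor, 31 mm across, 34 mm high, standing between the two sleeves; origin under its centre; loose, leave it alone
- motor_b: same kind of motor, standing on top of the socket sleeve, some 90 mm behind the sleeve's front; origin under its centre; loose, leave it alone
- battery: black battery block with red band, 75 x 35 x 28 mm, lying nearer the robot; origin under its centre; loose, leave it alone
- cutters: side cutters with two blue handles, about 140 mm long, 14 mm high, lying to the left; origin at mid length; loose, leave it alone
- screwdriver: green-handled screwdriver, 180 mm long, lying to the right; origin at mid length; loose, leave it alone
- phone: black phone, 150 x 72 x 9 mm, lying near right; origin under its centre; loose, leave it alone
- dish: round steel screw dish, 80 mm across, 25 mm high, at the far left; origin under its centre; loose, leave it alone

How it is judged:
By the outcome, as a careful person would: the job done as asked, in the order asked, and still so for the second after the job is handed in, with the robot touching nothing.
It also fails if it takes over 45 s, if anything falls off the work surface, if the arm or the gripper's body presses on something with over 40 N, if the wrist force passes 120 N, or if a joint passes its speed limit or range.

## Robot

A 6-joint arm with a two-finger parallel gripper is mounted at the origin on the work surface. World frame = base frame: x ahead of the robot, y to its left, z up, the work surface at z = 0. Lengths are in m, angles in degrees, forces in N, time in s.
With the tool pointing down it reaches from about 0.35 to 0.875 m from the base axis. Payload 4.2 kg.
Tool frame: the origin (TCP) lies between the finger pads; the fingertips stand 17 mm ahead of it and the grasp point (between the pads) lies 2 mm behind it; z points along the fingers, y is the line along which they close (so a half turn about z gives the same grasp; the last joint's range is limited). The gripper opens to 87 mm and grips with 3 to 60 N. Pads are 19 mm wide; open, the fingers measure 117 mm over their backs; the gripper's body (75 mm by 190 mm) begins 51 mm behind the grasp point.
Start: joints at [88.499, 22.042, 0.453, 0, -68.411, -14.817], TCP at [0.176, 0.6, 0.24] pointing down, gripper open.
Joint ranges: [-179.83, 179.83], [-69.29, 118.12], [-61.27, 80.66], [-181.25, 117.63], [-171.15, -9.14], [-177.46, 177.46]. Speed limits (degrees/s): [159.86, 159.86, 180, 180, 180, 180].

## Interface

Orientations are given as a 3x3 rotation matrix whose columns are the frame's x, y, z axes.
In Python, from station import sense, capture, r, masks_of gives the robot as it stands.
- The arm moves only by the tool apply_moves, never from a script. Its argument "steps" is a list that holds one entry, the list of rows, each a list of 7 numbers: the opening, from 0 (shut) to 1 (fully open), then the shift along the tool's x, y, z in mm, then the turn, a rotation vector about the tool's x, y, z in rad. A call has 1 to 12 rows; each row shifts and turns the commanded pose from where the row before left it, along the tool's axes as they then stand; what a row does not reach is not made up. A row lasts 1/8 s, in which the tool goes at most 62.5 mm and 10.7 degrees, less where a joint would pass 70% of its speed; a pose out of reach is approached as far as the arm can. A call with a gripper value outside its range is refused whole. The fingers move at their own pace and stop on an object; the grip force is fixed at half the most. Time passes only in rows, so rows that do not move let the fingers close. It gives the time, the measured TCP pose, the force and the opening at its end, in the units of the state.
- sense(): the state, without advancing time (a new reading comes with each control period).
- capture(name): name is "side" or "top"; returns a dict with "color" (400x640x3 uint8, red, green, blue), "vfov" (degrees; the focal length in pixels is half the picture's height over the tangent of half this angle, whatever the lens; pixels are square), "cx", "cy" (the principal point, pixels), "dist" ([k1, k2, p1, p2, k3] as OpenCV has them; the pictures are not rectified), "T" (4x4, takes a point from camera to world coordinates). Camera axes: x right, y down, z forward; pixel columns grow to the right and rows downward; lengths in m; the calibration is good to about 2 mm. A picture is of the moment at which its call begins. There is no depth.
- r.finish_job(): hands the job in, once; it reports no verdict.
Trained networks look in a picture, given as the dict that the camera call returned (one of the last four; its "shot" number tells which), for a name from the list of things; names that differ only in an ending like _2 or _b are one class to them, and where a whole thing is asked for, a point or a joint stands for the part that bears it (a point fixed in the world has none). Each returns a list of dicts, best first, with "confidence" (0 to 1); they miss things now and then, are a little off and sometimes report something else, mostly with a low value. They report only what shows in the picture. A call takes as long as a camera call.
- masks_of(picture, thing): "pixels" (400x640 bool, what is visible of it) and "box" ([left, top, width, height] in pixels, round what is visible of it).
The state is a dict: "time_s": time; "joints": joint angles; "joint_velocities": joint speeds; "effort": joint torques, N m; "tcp_pos": TCP position; "ee_rot": TCP orientation; "wrist_force": force on the tool from outside, world axes, zero at the start; "moment": the same for the moment, N m; "gripper_width": opening from 0.0 (shut) to 1.0 (fully open).
Only numpy, scipy, OpenCV 4.12 (cv2) and the standard library are available. Lean on these libraries where they do the work, as an engineer would, in place of code of your own. Each camera call takes 0.05 s, during which the arm holds its last target. There are 200 camera calls.

## Working session

There is one attempt and no reset: what is moved stays moved. The work goes in short steps, Python scripts to look and compute and a tool call to move; the robot and the scene stay as the last step left them, time stands still between calls to the robot, and variables do not carry over. Pictures are saved under pics/ and viewed, on a budget of 10 in all, crops included, one or two more only if the job needs it, and the job is handed in when it is done.

Besides the shell and the picture viewer there is one more tool, called after "Request:" as a command line: name --argument value ..., lists and objects as JSON in quotes. apply_moves: Moves the arm, as the interface text tells. Its arguments: {"type":"object","properties":{"steps":{"type":"array","items":{"type":"array","items":{"type":"array","items":{"type":"number"}}}}},"required":["steps"]}

```bash
mkdir -p pics; ls; cat > h.py <<'E'
import numpy as np, cv2
from station import sense, capture, r, masks_of
def K(p):
    f=200/np.tan(np.radians(p["vfov"])/2); return np.array([[f,0,p["cx"]],[0,f,p["cy"]],[0,0,1]])
def toplane(p,uv,z):
    uv=np.asarray(uv,float).reshape(-1,1,2)
    n=cv2.undistortPoints(uv,K(p),np.array(p["dist"],float))[:,0]
    T=np.array(p["T"]); d=np.c_[n,np.ones(len(n))]@T[:3,:3].T; o=T[:3,3]
    return o+d*((z-o[2])/d[:,2])[:,None]
def proj(p,X):
    Ti=np.linalg.inv(np.array(p["T"])); rv=cv2.Rodrigues(Ti[:3,:3])[0]
    return cv2.projectPoints(np.asarray(X,float).reshape(-1,1,3),rv,Ti[:3,3],K(p),np.array(p["dist"],float))[0][:,0]
def save(n,img): cv2.imwrite("pics/"+n+".png",img[...,::-1])
E
python3 - <<'E'
from h import *
s=sense(); print(s)
ps={n:capture(n) for n in("top","side")}
for n,p in ps.items():
    save(n+"1",p["color"]); print(n,np.round(p["T"],3).tolist(),p["vfov"],p["dist"])
    for t in("sockets_lip_front","bits_lip_front","sockets_case","bits_case","motor_a","battery"):
        for m in masks_of(p,t)[:2]:
            print(n,t,m["confidence"],m["box"],m["pixels"].sum())
E
```

```text
pics
{'time_s': 0.0, 'joints': array([ 8.84967425e+01,  2.20903408e+01,  3.80154923e-01, -2.95959560e-02,
       -6.84106503e+01, -1.48156139e+01]), 'joint_velocities': array([-0.0212607 ,  0.03423026, -0.05624429,  0.02859287,  0.02819934,
       -0.05987677]), 'effort': array([-2.18275761e-05, -3.90667284e+01,  1.87403458e+01,  4.21985418e+00,
        1.10692679e-02, -1.84278856e-04]), 'tcp_pos': array([0.17544281, 0.59928396, 0.23846498]), 'ee_rot': array([[ 9.59659253e-01, -2.81165132e-01, -5.35468691e-04],
       [-2.81165632e-01, -9.59656968e-01, -2.09561629e-03],
       [ 7.53479731e-05,  2.16163296e-03, -9.99997661e-01]]), 'wrist_force': array([ 0.41437572,  0.15340078, -0.44348169]), 'moment': array([0.00492733, 0.04573259, 0.00216007]), 'gripper_width': 0.9993108536507057}
top [[0.003, -0.994, 0.114, 0.388], [-1.0, -0.002, 0.007, -0.024], [-0.007, -0.114, -0.994, 1.437], [0.0, 0.0, 0.0, 1.0]] 46.15598902957291 [-0.0401217  0.         0.         0.         0.       ]
top sockets_lip_front 0.64 [349.2, 169.1, 34.9, 48.2] 1177
top bits_lip_front 0.68 [342.3, 112.9, 41.5, 106.3
[... 190 characters left out ...]
.6, 163.8, 29.6, 27.6] 630
top motor_a 0.67 [357.9, 135.6, 12.1, 8.7] 78
top motor_a 0.49 [307.7, 127.5, 10.9, 12.6] 83
top battery 0.76 [308.1, 249.6, 12.2, 27.3] 301
side [[0.932, -0.278, 0.231, 0.251], [-0.361, -0.692, 0.625, -0.728], [-0.014, -0.666, -0.746, 0.936], [0.0, 0.0, 0.0, 1.0]] 46.94784550176934 [0.03796744 0.         0.         0.         0.        ]
side sockets_lip_front 0.89 [337.0, 228.6, 64.5, 48.1] 1765
side sockets_lip_front 0.51 [315.0, 138.9, 29.7, 26.7] 533
side bits_lip_front 0.81 [315.2, 143.3, 30.8, 25.9] 535
side sockets_case 0.72 [336.1, 199.5, 121.8, 72.4] 4146
side bits_case 0.68 [397.6, 177.0, 12.5, 12.1] 93
side bits_case 0.59 [312.4, 118.2, 87.2, 51.9] 2325
```

```bash
python3 - <<'E'
import cv2,numpy as np
a=cv2.imread("pics/top1.png");b=cv2.imread("pics/side1.png")
a=cv2.resize(a[90:310,180:480],(800,587),interpolation=cv2.INTER_CUBIC)
b=cv2.resize(b[90:300,280:560],(800,600),interpolation=cv2.INTER_CUBIC)
cv2.imwrite("pics/a.png",a);cv2.imwrite("pics/b.png",b)
E
```

```text
(no output)
```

View pics/a.png

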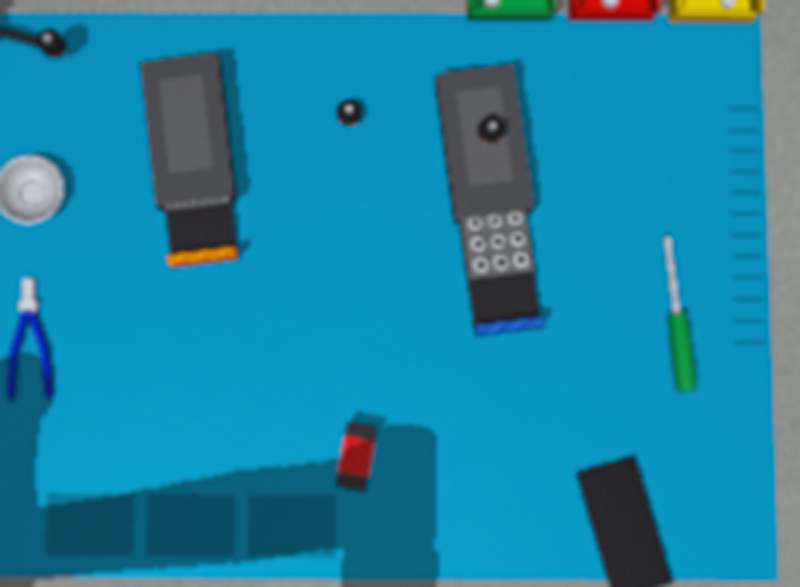

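View pics/b.png

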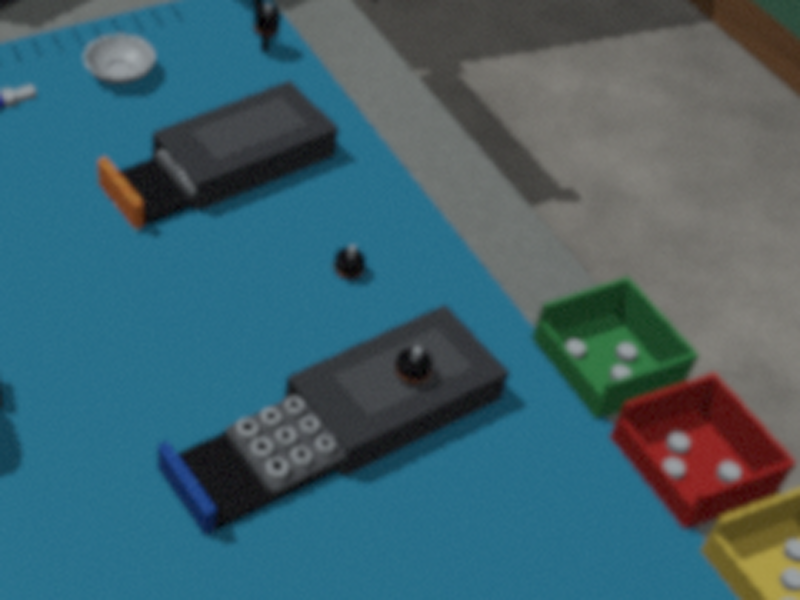

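The top view shows the orange lip at crop (168–238, 248–265) and the blue lip at (475–545, 317–335), with the bit sleeve on the left and the socket sleeve on the right, motor_b on top of it. Next I fit the known box shapes to both views.

```bash
cat > fit.py <<'E'
from h import *
from scipy.optimize import minimize
def box(x,y,a,x0,x1,w,z0,z1):
    c,s=np.cos(a),np.sin(a)
    return np.array([[x+c*u-s*v,y+s*u+c*v,z] for u in(x0,x1) for v in(-w/2,w/2) for z in(z0,z1)])
def sil(p,X,k=4):
    m=np.zeros((400*k,640*k),np.uint8)
    h=cv2.convexHull(((proj(p,X)+.5)*k).astype(np.float32))
    cv2.fillConvexPoly(m,np.round(h*16).astype(np.int32),255,shift=4)
    return cv2.resize(m,(640,400),interpolation=cv2.INTER_AREA)/255.
def lipmask(p,col):
    h=cv2.cvtColor(p["color"],cv2.COLOR_RGB2HSV); H,S,V=[h[...,i].astype(int) for i in range(3)]
    m=(H>6)&(H<24)&(S>150)&(V>90) if col=="o" else (H>105)&(H<125)&(S>140)&(V>50)
    n,l,st,c=cv2.connectedComponentsWithStats(m.astype(np.uint8))
    return l,st,c
def pick(p,col,X):   # component nearest predicted X
    l,st,c=lipmask(p,col); u=proj(p,X).mean(0)
    ok=[i for i in range(1,len(st)) if st[i,4]>25]
    i=min(ok,key=lambda i:np.hypot(*(c[i]-u))); return (l==i).astype(float),c[i],st[i]
def fitlip(ps,col,g,yaw=None):
    ms=[pick(p,col,[g[0],g[1],.03])[0] for p in ps]
    def f(q):
        a=q[2] if yaw is None else yaw
        return sum(np.abs(sil(p,box(q[0],q[1],a,0,.01,.078,.004,.038))-m).sum() for p,m in zip(ps,ms))
    q0=np.array(g if yaw is None else g[:2])
    sim=np.vstack([q0]+[q0+d for d in np.diag([.015,.015,.1][:len(q0)])])
    o=minimize(f,q0,method="Nelder-Mead",options=dict(initial_simplex=sim,xatol=1e-4,fatol=.1))
    o=minimize(f,o.x,method="Nelder-Mead")
    return o.x,o.fun,[m.sum() for m in ms]
E
python3 - <<'E'
from fit import *
ps=[capture("top"),capture("side")]
t=ps[0]; crop=lambda q:np.array(q)/2.667+[180,90]-.3
for n,q in(("bits",[(141,62),(219,50),(157,208),(233,200)]),("sock",[(436,75),(520,63),(455,220),(535,207)])):
    X=toplane(t,crop(q),.042); print(n,"corners",np.round(X[:,:2],4).tolist(),"front mid",X[2:].mean(0)[:2],
     "yaw",np.arctan2(*(X[:2].mean(0)-X[2:].mean(0))[[1,0]]),"len",np.linalg.norm(X[:2].mean(0)-X[2:].mean(0)),"w",np.linalg.norm(X[2]-X[3]))
for n,c,q in(("bits","o",(203,256)),("sock","b",(510,326))):
    g=toplane(t,crop([q]),.03)[0]
    for sub in (ps,ps[:1],ps[1:]): print(n,fitlip(sub,c,[g[0],g[1],.1]))
E
```

```text
bits corners [[0.8199, 0.2471], [0.834, 0.1574], [0.6493, 0.2246], [0.6585, 0.1384]] front mid [0.6539052  0.18146796] yaw 0.11929951775507582 len 0.17426677636681753 w 0.08666254526269751
sock corners [[0.8044, -0.0921], [0.8188, -0.1886], [0.6359, -0.1129], [0.651, -0.2035]] front mid [ 0.64349316 -0.15817871] yaw 0.10571966539757609 len 0.16908308714999915 w 0.0918112237339795
bits (array([0.59375913, 0.17622666, 0.10133964]), np.float64(99.81960784313725), [np.float64(118.0), np.float64(137.0)])
bits (array([0.59481346, 0.17343081, 0.12050232]), np.float64(25.031372549019608), [np.float64(118.0)])
bits (array([0.59168271, 0.18212645, 0.11829235]), np.float64(66.50980392156862), [np.float64(137.0)])
sock (array([ 0.51331011, -0.17108804,  0.1124278 ]), np.float64(89.77254901960785), [np.float64(96.0), np.float64(263.0)])
sock (array([ 0.51533837, -0.17372549,  0.14226639]), np.float64(25.780392156862746), [np.float64(96.0)])
sock (array([ 0.51244698, -0.17334327,  0.11540302]), np.float64(41.27843137254902), [np.float64(263.0)])
```

Request:
apply_moves --steps '[[[0,0,0,0,0,0,-0.1333],[0,0,0,0,0,0,-0.1333],[0,0,0,0,0,0,-0.1334],[0,40,45,0,0,0,0],[0,40,45,0,0,0,0],[0,40,45,0,0,0,0],[0,40,45,0,0,0,0],[0,40,45,0,0,0,0],[0,0,60,0,0,0,0],[0,0,60,0,0,0,0],[0,0,60,0,0,0,0],[0,0,60,0,0,0,0]]]'

```text
time_s: 2.3
tcp_pos: [0.4277, 0.159, 0.2399]
ee_rot: [[0.993, 0.115, 0.001], [0.115, -0.993, 0.0], [0.001, -0.0, -1.0]]
wrist_force: [1.2, -0.3, 0.3]
gripper_width: 0.004
```

Request:
apply_moves --steps '[[[0,0,57,0,0,0,0],[0,0,57,0,0,0,0],[0,0,57,0,0,0,0],[0,0,57,0,0,0,0],[0,0,57,0,0,0,0],[0,0,55,0,0,0,0],[0,0,0,45,0,0,0],[0,0,0,45,0,0,0],[0,0,0,40,0,0,0],[0,0,0,0,0,0,0]]]'

```text
time_s: 3.55
tcp_pos: [0.4646, -0.1768, 0.1072]
ee_rot: [[0.993, 0.114, -0.007], [0.114, -0.993, 0.001], [-0.007, -0.001, -1.0]]
wrist_force: [0.6, -0.4, 1.3]
gripper_width: 0.004
```

Request:
apply_moves --steps '[[[0,0,0,35,0,0,0],[0,0,0,25,0,0,0],[0,0,0,10,0,0,0],[0,0,0,0,0,0,0]]]'

```text
time_s: 4.05
tcp_pos: [0.4677, -0.1769, 0.0404]
ee_rot: [[0.993, 0.115, 0.001], [0.115, -0.993, -0.0], [0.001, 0.0, -1.0]]
wrist_force: [-0.2, -0.3, 0.4]
gripper_width: 0.005
```

```bash
python3 - <<'E'
from fit import *
print(sense()["tcp_pos"],sense()["wrist_force"])
b=capture("side");t=capture("top")
for p,g in((t,0),(b,0)): print(fitlip([p],"b",[.5135,-.172,.115],.115))
for p in(t,b): print(fitlip([p],"o",[.594,.177,.115],.115))
B=cv2.resize(b["color"][150:300,290:490],(800,600),interpolation=cv2.INTER_CUBIC); save("b2",B)
E
```

```text
[ 0.46768507 -0.17691813  0.04044453] [-0.18440788 -0.3424231   0.40821014]
(array([ 0.39468893, -0.1202911 ]), np.float64(312.4549019607843), [np.float64(215.0)])
(array([ 0.50494009, -0.13812163]), np.float64(249.5254901960784), [np.float64(31.0)])
(array([0.59445373, 0.17494467]), np.float64(24.968627450980392), [np.float64(118.0)])
(array([-0.10629396,  1.78662067]), np.float64(43.0), [np.float64(43.0)])
```

View pics/b2.png

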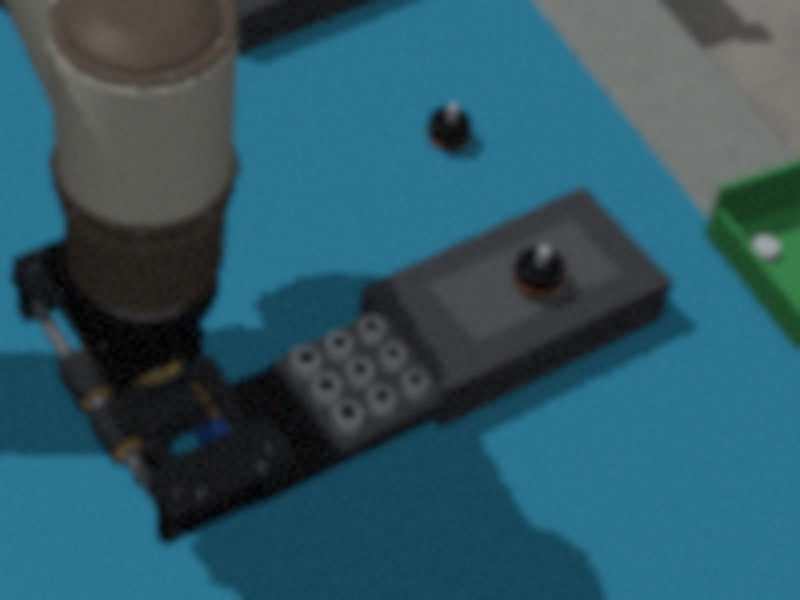

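The gripper stands just in front of the blue lip (lip at crop ~(215, 428)), and nothing has been touched. I'll lower 4 mm and push.

Request:
apply_moves --steps '[[[0,10,0,4,0,0,0],[0,10,0,0,0,0,0],[0,5,0,0,0,0,0],[0,5,0,0,0,0,0],[0,6,0,0,0,0,0],[0,8,0,0,0,0,0],[0,8,0,0,0,0,0],[0,8,0,0,0,0,0],[0,8,0,0,0,0,0],[0,8,0,0,0,0,0],[0,6,0,0,0,0,0],[0,4,0,0,0,0,0]]]'

```text
time_s: 5.65
tcp_pos: [0.5526, -0.1669, 0.0354]
ee_rot: [[0.993, 0.115, -0.0], [0.115, -0.993, 0.0], [-0.0, -0.0, -1.0]]
wrist_force: [-2.5, 0.7, -0.7]
gripper_width: 0.005
```

Request:
apply_moves --steps '[[[0,3,0,0,0,0,0],[0,3,0,0,0,0,0]]]'

```text
time_s: 5.9
tcp_pos: [0.5581, -0.1663, 0.0355]
ee_rot: [[0.993, 0.115, -0.0], [0.115, -0.993, 0.0], [-0.0, -0.0, -1.0]]
wrist_force: [-1.5, 2.1, -0.8]
gripper_width: 0.004
```

Friction level only; on with small steps.

Request:
apply_moves --steps '[[[0,2.5,0,0,0,0,0],[0,2.5,0,0,0,0,0],[0,2,0,0,0,0,0],[0,1.5,0,0,0,0,0]]]'

```text
time_s: 6.4
tcp_pos: [0.5667, -0.1653, 0.0356]
ee_rot: [[0.993, 0.115, 0.0], [0.115, -0.993, 0.0], [0.0, 0.0, -1.0]]
wrist_force: [-1.9, 1.3, -1.2]
gripper_width: 0.009
```

Request:
apply_moves --steps '[[[0,1.5,0,0,0,0,0],[0,1.5,0,0,0,0,0]]]'

```text
time_s: 6.65
tcp_pos: [0.5691, -0.165, 0.0356]
ee_rot: [[0.993, 0.115, -0.001], [0.115, -0.993, 0.0], [-0.001, -0.0, -1.0]]
wrist_force: [-5.4, 1.3, 1.9]
gripper_width: 0.004
```

Request:
apply_moves --steps '[[[0,1.5,0,0,0,0,0],[0,1,0,0,0,0,0]]]'

```text
time_s: 6.9
tcp_pos: [0.5693, -0.1649, 0.0355]
ee_rot: [[0.993, 0.115, -0.007], [0.115, -0.993, 0.0], [-0.007, -0.001, -1.0]]
wrist_force: [-9.9, 0.7, 5.5]
gripper_width: 0.002
```

Request:
apply_moves --steps '[[[0,1.5,0,0,0,0,0],[0,1.5,0,0,0,0,0],[0,0,0,0,0,0,0]]]'

```text
time_s: 7.28
tcp_pos: [0.5694, -0.1649, 0.0355]
ee_rot: [[0.993, 0.114, -0.013], [0.114, -0.993, 0.0], [-0.013, -0.002, -1.0]]
wrist_force: [-13.4, -0.2, 8.5]
gripper_width: 0.004
```

Tray is hard home (13 N, no further motion). Back off and lift, and look at it.

Request:
apply_moves --steps '[[[0,-20,0,0,0,0,0],[0,-40,0,0,0,0,0],[0,0,0,-40,0,0,0],[0,0,0,-50,0,0,0],[0,0,-60,-20,0,0,0],[0,0,-60,0,0,0,0],[0,0,-60,0,0,0,0],[0,0,0,0,0,0,0]]]'

```text
time_s: 8.28
tcp_pos: [0.4967, 0.0106, 0.1468]
ee_rot: [[0.993, 0.122, 0.006], [0.122, -0.993, 0.002], [0.006, -0.001, -1.0]]
wrist_force: [0.8, -0.1, -0.5]
gripper_width: 0.005
```

```bash
python3 - <<'E'
from fit import *
print(sense()["tcp_pos"],sense()["wrist_force"])
b=capture("side");t=capture("top")
print(fitlip([t],"b",[.58,-.164,.115],.115),fitlip([b],"b",[.58,-.164,.115],.115))
print(fitlip([t],"o",[.594,.177,.115],.115))
A=cv2.resize(t["color"][90:240,220:420],(600,450),interpolation=cv2.INTER_CUBIC);B=cv2.resize(b["color"][90:290,290:490],(450,450),interpolation=cv2.INTER_CUBIC)
v=cv2.resize(np.hstack([A,B]),(800,343)); save("c",v)
E
```

```text
[0.49665083 0.01063534 0.14682727] [ 0.83701472 -0.12660183 -0.45284221]
(array([ 0.58589632, -0.16362515]), np.float64(28.28627450980392), [np.float64(106.0)]) (array([ 0.58307053, -0.16351311]), np.float64(39.91372549019608), [np.float64(280.0)])
(array([0.59445373, 0.17494467]), np.float64(24.968627450980392), [np.float64(118.0)])
```

View pics/c.png

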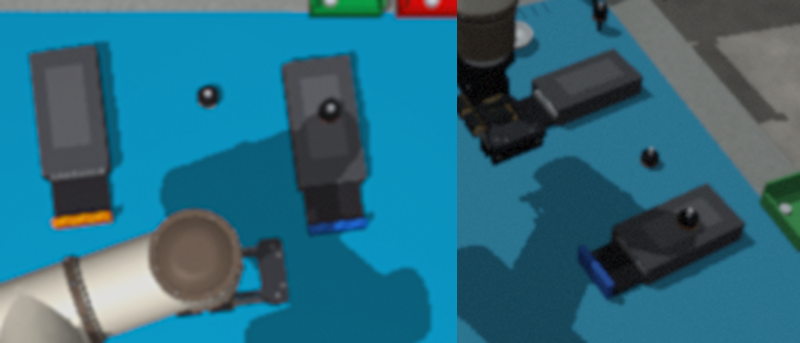

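Blue lip is home against its sleeve (side half ≈(598,270)), both motors unmoved. Now over the finger well of the bit tray (lip at left half ≈(82,218)).

Request:
apply_moves --steps '[[[0,37,-38,0,0,0,0],[0,37,-38,0,0,0,0],[0,37,-38,0,0,0,0],[0,37,-38,0,0,0,0],[0,0,0,20,0,0,0],[0,0,0,20,0,0,0],[0,0,0,0,0,0,0],[0,0,0,0,0,0,0]]]'

```text
time_s: 9.38
tcp_pos: [0.6256, 0.174, 0.1062]
ee_rot: [[0.994, 0.114, 0.002], [0.114, -0.994, 0.0], [0.002, -0.0, -1.0]]
wrist_force: [-0.3, 0.5, 0.2]
gripper_width: 0.004
```

```bash
python3 - <<'E'
from fit import *
s=sense();print(s["tcp_pos"],s["wrist_force"],s["ee_rot"][:,0])
b=capture("side")
tip=s["tcp_pos"]+.017*s["ee_rot"][:,2]; print("tip px",proj(b,tip))
B=cv2.resize(b["color"][100:200,290:420],(780,600),interpolation=cv2.INTER_CUBIC); save("d",B)
E
```

```text
[0.62562822 0.17395352 0.10620643] [-0.30745638  0.48103886  0.2360266 ] [0.99352451 0.11359994 0.0020274 ]
tip px [[332.13061939 136.39580558]]
```

View pics/d.png

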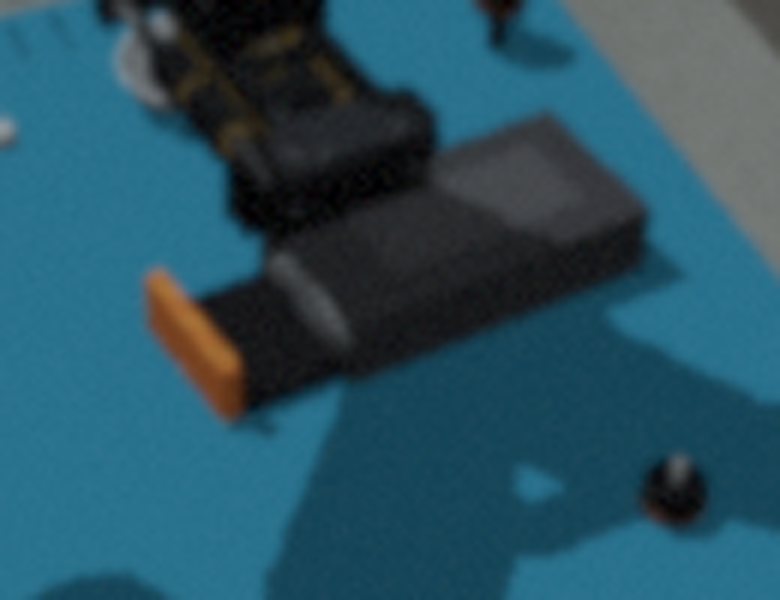

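The orange lip (≈(195,340) crop) and well are clear; fingers are above and hidden behind the gripper body. I'll refit the lip with the shot unobstructed.

```bash
python3 - <<'E'
from fit import *
b=capture("side"); q,f,n=fitlip([b],"o",[.594,.177,.115],.115); print(q,f,n)
s=sense();R=s["ee_rot"][:,:2]
tx=np.array([.9934,.1148]); w=q+tx*.036; print("well centre",w,"tool shift mm",1e3*(R[:2].T@(w-s["tcp_pos"][:2])))
E
```

```text
[0.59167773 0.18323422] 66.62352941176471 [np.float64(136.0)]
well centre [0.62744013 0.18736702] tool shift mm [  3.49130955 -12.55286629]
```

Request:
apply_moves --steps '[[[0,2,-8,0,0,0,0],[0,0,0,20,0,0,0],[0,0,0,20,0,0,0],[0,0,0,8,0,0,0],[0,0,0,5,0,0,0],[0,0,0,0,0,0,0]]]'

```text
time_s: 10.22
tcp_pos: [0.6257, 0.1833, 0.0526]
ee_rot: [[0.993, 0.115, 0.001], [0.115, -0.993, 0.0], [0.001, -0.0, -1.0]]
wrist_force: [-0.9, 0.1, -0.3]
gripper_width: -0.001
```

Request:
apply_moves --steps '[[[0,0,0,5,0,0,0],[0,0,0,5,0,0,0],[0,0,0,5,0,0,0],[0,0,0,0,0,0,0]]]'

```text
time_s: 10.72
tcp_pos: [0.6251, 0.1828, 0.0367]
ee_rot: [[0.993, 0.115, -0.001], [0.115, -0.993, -0.001], [-0.001, 0.0, -1.0]]
wrist_force: [-0.2, -0.1, -0.2]
gripper_width: 0.003
```

No contact on the way down. Pull.

Request:
apply_moves --steps '[[[0,-5,0,0,0,0,0],[0,-5,0,0,0,0,0],[0,-5,0,0,0,0,0],[0,-5,0,0,0,0,0],[0,-5,0,0,0,0,0]]]'

```text
time_s: 11.35
tcp_pos: [0.601, 0.1803, 0.0377]
ee_rot: [[0.993, 0.115, 0.002], [0.115, -0.993, 0.0], [0.002, -0.0, -1.0]]
wrist_force: [2.6, -1.1, -1.3]
gripper_width: 0.001
```

Request:
apply_moves --steps '[[[0,-8,0,0,0,0,0],[0,-8,0,0,0,0,0],[0,-8,0,0,0,0,0],[0,-8,0,0,0,0,0],[0,-8,0,0,0,0,0],[0,-8,0,0,0,0,0],[0,-6,0,0,0,0,0],[0,-4,0,0,0,0,0]]]'

```text
time_s: 12.35
tcp_pos: [0.5425, 0.1735, 0.0373]
ee_rot: [[0.993, 0.115, -0.0], [0.115, -0.993, -0.0], [-0.0, 0.0, -1.0]]
wrist_force: [1.9, 0.3, 1.2]
gripper_width: 0.01
```

```bash
python3 - <<'E'
from fit import *
s=sense();print(s["tcp_pos"],s["wrist_force"])
b=capture("side");t=capture("top")
c=pick(b,"o",[.54,.17,.03]);print(c[1],c[2])
A=cv2.resize(t["color"][90:240,220:420],(600,450),interpolation=cv2.INTER_CUBIC);B=cv2.resize(b["color"][90:290,270:470],(450,450),interpolation=cv2.INTER_CUBIC)
save("e",cv2.resize(np.hstack([A,B]),(800,343)))
E
```

```text
[0.54252582 0.17348751 0.03731198] [1.91399236 0.27911846 1.16911319]
[301.21428571 164.33333333] [295 154  14  23 126]
```

View pics/e.png

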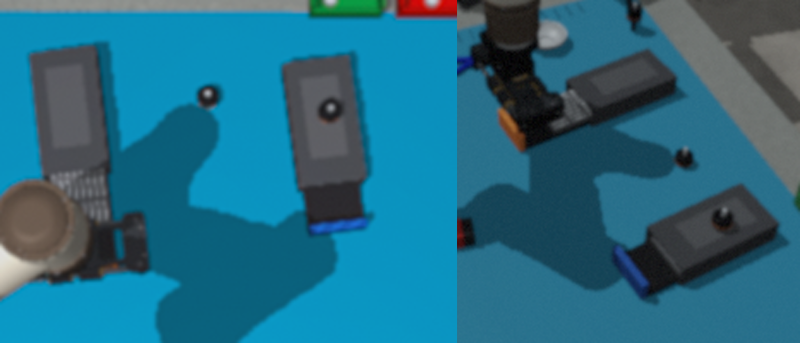

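The bit tray's rack is emerging (left half ≈(80,195)), and the lip moves with the finger. Continue gently to the stop.

Request:
apply_moves --steps '[[[0,-4,0,0,0,0,0],[0,-4,0,0,0,0,0],[0,-4,0,0,0,0,0],[0,-3,0,0,0,0,0],[0,-2,0,0,0,0,0]]]'

```text
time_s: 13.08
tcp_pos: [0.5258, 0.1714, 0.0372]
ee_rot: [[0.993, 0.115, -0.0], [0.115, -0.993, -0.0], [-0.0, 0.0, -1.0]]
wrist_force: [1.7, -0.9, -1.4]
gripper_width: 0.005
```

Request:
apply_moves --steps '[[[0,-2,0,0,0,0,0],[0,-2,0,0,0,0,0],[0,-2,0,0,0,0,0]]]'

```text
time_s: 13.45
tcp_pos: [0.5201, 0.1708, 0.0373]
ee_rot: [[0.993, 0.115, 0.0], [0.115, -0.993, -0.0], [0.0, 0.0, -1.0]]
wrist_force: [2.8, -0.5, -1.3]
gripper_width: 0.003
```

Request:
apply_moves --steps '[[[0,-2,0,0,0,0,0],[0,-2,0,0,0,0,0]]]'

```text
time_s: 13.7
tcp_pos: [0.5161, 0.1704, 0.0373]
ee_rot: [[0.993, 0.115, -0.0], [0.115, -0.993, -0.0], [-0.0, 0.0, -1.0]]
wrist_force: [2.7, -0.9, -1.1]
gripper_width: 0.008
```

Request:
apply_moves --steps '[[[0,-2,0,0,0,0,0],[0,-2,0,0,0,0,0]]]'

```text
time_s: 13.95
tcp_pos: [0.5146, 0.1708, 0.0378]
ee_rot: [[0.993, 0.116, 0.006], [0.116, -0.993, 0.002], [0.006, -0.002, -1.0]]
wrist_force: [10.7, -3.0, -5.0]
gripper_width: 0.005
```

Request:
apply_moves --steps '[[[0,-2,0,0,0,0,0],[0,-2,0,0,0,0,0]]]'

```text
time_s: 14.2
tcp_pos: [0.5144, 0.1717, 0.0386]
ee_rot: [[0.993, 0.118, 0.013], [0.118, -0.993, 0.006], [0.014, -0.004, -1.0]]
wrist_force: [18.5, -3.8, -10.3]
gripper_width: 0.003
```

Request:
apply_moves --steps '[[[0,-1.5,0,0,0,0,0],[0,-1.5,0,0,0,0,0]]]'

```text
time_s: 14.45
tcp_pos: [0.5141, 0.1723, 0.0392]
ee_rot: [[0.993, 0.119, 0.019], [0.118, -0.993, 0.008], [0.019, -0.006, -1.0]]
wrist_force: [22.9, -5.6, -11.6]
gripper_width: 0.005
```

Stop reached (23 N, no motion). Ease off into the well, lift, and move clear.

Request:
apply_moves --steps '[[[0,6,0,0,0,0,0],[0,6,0,0,0,0,0],[0,6,0,0,0,0,0],[0,0,0,0,0,0,0],[0,0,0,-20,0,0,0],[0,0,0,-40,0,0,0],[0,0,0,-50,0,0,0],[0,-30,50,-20,0,0,0],[0,-20,55,0,0,0,0],[0,-20,55,0,0,0,0],[0,0,0,0,0,0,0],[0,0,0,0,0,0,0]]]'

```text
time_s: 15.95
tcp_pos: [0.4719, 0.0042, 0.1674]
ee_rot: [[0.993, 0.114, 0.0], [0.114, -0.993, 0.0], [0.0, -0.0, -1.0]]
wrist_force: [-0.4, -0.6, 0.6]
gripper_width: 0.005
```

```bash
python3 - <<'E'
from fit import *
s=sense();print(s["tcp_pos"],s["wrist_force"])
b=capture("side");t=capture("top")
for p in(t,b): print("o",fitlip([p],"o",[.497,.165,.115],.115),"b",fitlip([p],"b",[.585,-.164,.115],.115))
A=cv2.resize(t["color"][90:310,180:480],(480,352),interpolation=cv2.INTER_CUBIC);B=cv2.resize(b["color"][90:290,270:450],(317,352),interpolation=cv2.INTER_CUBIC)
save("f",np.hstack([A,B]))
E
```

```text
[0.47189231 0.00420668 0.16742432] [-0.43518237 -0.57291187  0.5974336 ]Traceback (most recent call last):
  File "<stdin>", line 4, in <module>
  File "fit.py", line 21, in fitlip
    ms=[pick(p,col,[g[0],g[1],.03])[0] for p in ps]
        ~~~~^^^^^^^^^^^^^^^^^^^^^^^
  File "fit.py", line 19, in pick
    i=min(ok,key=lambda i:np.hypot(*(c[i]-u))); return (l==i).astype(float),c[i],st[i]
ValueError: min() iterable argument is empty
```

Request:
apply_moves --steps '[[[0,-20,40,-40,0,0,0],[0,-20,40,-40,0,0,0],[0,-20,40,0,0,0,0],[0,0,0,0,0,0,0]]]'

```text
time_s: 16.55
tcp_pos: [0.4258, -0.1226, 0.2477]
ee_rot: [[0.994, 0.113, 0.001], [0.113, -0.994, 0.0], [0.001, -0.0, -1.0]]
wrist_force: [1.1, 0.2, -0.8]
gripper_width: 0.003
```

```bash
python3 - <<'E'
from fit import *
s=sense();print(s["tcp_pos"],s["wrist_force"])
b=capture("side");t=capture("top")
A=cv2.resize(t["color"][90:310,180:480],(480,352),interpolation=cv2.INTER_CUBIC);B=cv2.resize(b["color"][90:290,270:450],(317,352),interpolation=cv2.INTER_CUBIC)
save("f",np.hstack([A,B]))
for p in(t,b):
  for c,g in(("o",[.497,.165,.115]),("b",[.585,-.164,.115])):
    try: print(c,fitlip([p],c,g,.115))
    except Exception as e: print(c,e)
E
```

```text
[ 0.42580857 -0.12263091  0.24766725] [ 1.0595872   0.15620662 -0.83466683]
o (array([0.50024052, 0.16303666]), np.float64(23.666666666666668), [np.float64(107.0)])
b (array([ 0.5856382 , -0.16373453]), np.float64(31.141176470588235), [np.float64(102.0)])
o (array([-0.02467858,  1.74005427]), np.float64(47.0), [np.float64(47.0)])
b (array([ 0.58222634, -0.1637971 ]), np.float64(52.32941176470588), [np.float64(258.0)])
```

View pics/f.png

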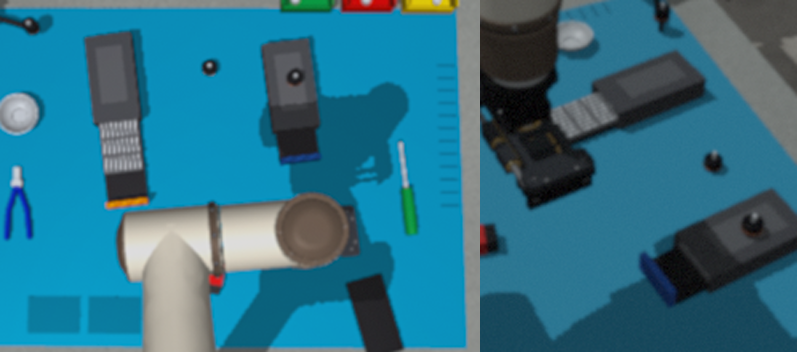

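The final view shows the orange lip at ≈(127,203) drawn out with its rack exposed, the blue lip home at ≈(300,157), and the motors, cutters, screwdriver, dish and phone unmoved. The arm is clear.

```bash
python3 -c "
from station import r; print(r.finish_job())"
```

```text
the job is handed in; nothing more can be done
None
```

I pushed the socket tray (blue lip) home, then hooked the closed fingertips behind the orange lip and drew the bit tray out to its stop. The job is handed in at about 16.7 s on the robot's clock. Nothing was pinched, and the gripper was about 0.25 m up, away from everything, at the end.

**Force checks:** The socket tray stopped moving at 13 N against about 2 N of sliding friction. The bit tray stopped moving at 23 N. I took both as hard stops.

**Camera checks:**
- **Bit tray:** The top camera put the orange lip about 95 mm further out than it started. Its distance from the sleeve gave about 93 mm out, or 97 mm after a 4 mm bias seen on the socket tray. That is a few millimetres short of 100 mm and within the measuring error, so I relied on the force stop.
- **Socket tray:** The top and side cameras agreed to about 3 mm that the blue lip is home. Both placed it about 3–6 mm further back than the fingertip contact did.
- **Failed fit:** The last side view of the orange lip was blocked by the gripper, so the final bit tray position rests on the top camera and the force alone.
- **Other things:** Both motors, the cutters, screwdriver, dish and phone look unmoved in the last picture. The arm mostly hid the battery, but it never came near it at table height.

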